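Take the depth of a blind bore with a rod depth gauge

TASK

Lift the depth gauge out of its stand by the knob and set its bridge down lengthwise on the manifold block, flat, with the rod over the wide bore. Push the rod gently down until it bottoms out and keep it pressed there for a second, then press the clamp lever down flat to lock the reading. Lift the gauge off by its knob and set it back upright in the two notches of its stand, still locked and with the reading unchanged.

Things in the scene. Friction and masses are not known exactly. Their poses are not given: they have to be found in the camera images.
- gauge_knob (a point): centre of the round knurled knob (30 mm diameter, 28 mm tall) on top of the gauge's rod, moving with the rod: 144 mm minus the rod's travel above the bridge's underside. z up, y along the bridge towards the lever, x across it. Grip it with the fingers closing across the bridge (x): along y the raised lever is in the way once the rod is down
- gauge_foot (a point): centre of the flat underside of the gauge's steel bridge, on the rod's axis. Bridge 190 mm long (y), 28 mm wide (x), 16 mm tall (z up); on its middle the guide housing, 32 mm (x) by 40 mm (y), top 50 mm above the underside. The gauge weighs about 0.7 kg; its 12 mm round rod slides straight through without turning
- gauge_tip (a point): centre of the flat lower end of the rod, 142 mm below the knob centre. Inside the bridge, 2 mm above its underside, when the rod is fully up
- gauge_rod (a joint): how far the rod is pushed down, in m: 0 (upper stop) to 0.075; the tip stands (value - 0.002) m below the bridge's underside. Unlocked it stays where left (3 N friction, more than its weight), but slides up to its stop when the gauge is lifted by the knob, and then carries it. Locked it holds about 20 N: the gauge can be lifted by the knob
- gauge_lever (a joint): clamp lever in rad: 0 raised 37 degrees (free; starts between 0 and 0.15) to 0.65 flat, parallel to the bridge (locked). Its brake shoe grips the rod from about 0.4 on. It stays where it is left; 4 to 10 N on the pad from above press it down. It pivots 26 mm from the rod's axis towards +y, 30 mm above the bridge's underside, and points outward to +y
- lever_pad (a point): middle of the black pad (26 mm long, 20 mm wide, 11 mm thick) on the lever's end, 56 mm from its pivot; when flat it lies 82 mm from the rod's axis and 30 mm above the bridge's underside, its top face 5.5 mm higher
- bore_mouth (a point): centre of the mouth of the wide bore (46 mm diameter, 32 to 60 mm deep, different every time) in the top face of the fixed aluminium manifold block: 120 mm (x) by 220 mm (y, its length), 100 mm tall; the axes are the block's. The bore is 25 mm off the block's middle towards +y; two narrow ports (26 and 20 mm) lie towards -y
- bore_floor: the flat bottom of the wide bore; origin at the centre of its upper face (what the rod bottoms out on)
- stand_seat (a point): where the middle of the bridge's underside sits in the gauge stand: a fixed base (100 by 200 mm) with two uprights 128 mm apart along y, each notched on top. Notch floors at height 100 mm, as high as the block's face; notches 44 mm wide (x) between cheeks 10 mm high. z up, y along the bridge; the lever may point either way
- blank_flange: bystander: steel blank flange lying flat, 108 mm diameter, 17 mm thick; origin at the centre of its underside
- solvent_bottle: bystander: upright white bottle, 66 mm diameter, 170 mm tall; origin at the centre of its underside
- wrench: bystander: steel wrench lying flat, 180 mm long
Things that resemble listed ones, but are neither listed nor needed, are in the scene too. What is shaped like the part that bears gauge_knob but red is not meant. What is shaped like the part that bears stand_seat but purple is not meant.

How it is judged:
By the outcome, as a careful person would: the job done as asked, in the order asked, and still so for the second after the job is handed in, with the robot touching nothing.
It also fails if it takes over 69 s, if anything falls off the work surface, if the arm or the gripper's body presses on something with over 40 N, if the wrist force passes 120 N, or if a joint passes its speed limit or range.

ROBOT

A 7-joint arm with a two-finger parallel gripper is mounted at the origin on the work surface. World frame = base frame: x ahead of the robot, y to its left, z up, the work surface at z = 0. Lengths are in mm, angles in rad, forces in N, time in s.
With the tool pointing down it reaches from about 400 to 900 mm from the base axis. Payload 5.6 kg.
Tool frame: the origin (TCP) lies midway between the tips of the shut fingers; the grasp point (between the pads) lies 19 mm behind it; z points along the fingers, y is the line along which they close (so a half turn about z gives the same grasp; the last joint's range is limited). The gripper opens to 92 mm and grips with 3 to 60 N. Pads are 20 mm wide; open, the fingers measure 128 mm over their backs; the gripper's body (75 mm by 189 mm) begins 69 mm behind the grasp point.
Start: joints at [1.148, 0.468, -0.012, 1.603, 0.006, 1.071, -0.056], TCP at [240.938, -603.704, 214.592] pointing down, gripper open.
Joint ranges: [-2.53, 2.53], [-0.31, 2.02], [-1.57, 1.55], [0.28, 2.44], [-1.29, 4.43], [0.15, 1.84], [-2.92, 2.92]. Speed limits (rad/s): [2.57, 2.57, 3.14, 3.14, 3.14, 3.14, 3.14].

INTERFACE

Orientations are given as a rotation vector (axis times angle).
In Python, from cell import robot, grip, kin, viewer gives the robot as it stands. Calls block until the motion is done:
- robot.movep(position, orientation): joint-space move of the TCP to a pose.
- robot.servo_line(position, feed=150, rotation=None): straight line of the TCP; rotation=None keeps the orientation; feed is the mean speed in mm/s.
- robot.goto_joints(angles): joint-space move.
- grip(opening, newtons=None): opening from 0.0 (shut) to 1.0 (fully open); newtons is the grip in N (None keeps the last); returns when the fingers have stopped.
- robot.hold(seconds).
- kin.ik(position, orientation): joint angles nearest the present ones, or None.
- robot.observe(): the state.
- viewer.read_camera(name): name is "side" or "top"; returns the picture (384x512x3 uint8, red, green, blue); there is no depth.
- viewer.camera_info(name): a dict with "camera_matrix" (3x3 intrinsics, pixels), "R" (3x3) and "t" (3): a world point X has camera coordinates R X + t. Camera axes: x right, y down, z forward; pixel columns grow to the right and rows downward; lengths in mm; the calibration is good to about 2 mm. A picture is of the moment at which its call begins. camera_info takes no time and is no camera call.
A pose or a line that the arm cannot do raises robot.IKError and nothing moves.
- robot.job_done(): hands the job in; it is judged then, once.
Trained networks look in the newest picture that a camera, given by its name, has taken for a name from the list of things; names that differ only in an ending like _2 or _b are one class to them, and where a whole thing is asked for, a point or a joint stands for the part that bears it (a point fixed in the world has none). Each returns a list of dicts, best first, with "confidence" (0 to 1); they miss things now and then, are a little off and sometimes report something else, mostly with a low value. They report only what shows in the picture. A call takes as long as a camera call. They do not tell look-alikes from the thing itself.
- viewer.silhouettes(name, camera): "mask" (384x512 bool, what is visible of it).
- viewer.pinpoint(name, camera): "at" ([x, y, z] in mm, in the coordinates of the camera as it stood for that picture, good to about 4 mm: a listed point, or the origin of a listed thing).
The state is a dict: "t": time; "joints": joint angles; "joint_velocities": joint speeds; "joint_torque": joint torques, N m; "tcp_pos": TCP position; "tcp_rot": TCP orientation; "contact_force": force on the tool from outside, world axes, zero at the start; "wrist_torque": the same for the moment, N m; "grip_width": opening from 0.0 (shut) to 1.0 (fully open); "grip_force": force on a finger pad.
Only numpy, scipy, OpenCV 4.12 (cv2) and the standard library are available. Lean on these libraries where they do the work, as an engineer would, in place of code of your own. Each camera call takes 0.05 s, during which the arm holds its last target. There are 200 camera calls.

## Working session

There is one attempt and no reset: what is moved stays moved. The work goes in short steps, each a Python script; the robot and the scene stay as the last script left them, time stands still between calls to the robot, and variables do not carry over. Pictures are saved under pics/ and viewed, at most 10 in all, crops included, and the job is handed in when it is done.

```bash
ls; mkdir -p pics; cat > h.py <<'E'
import numpy as np, cv2
from cell import robot, grip, kin, viewer
def save(cam,name,crop=None,scale=1):
    im=viewer.read_camera(cam)[:,:,::-1]
    if crop: im=im[crop[1]:crop[3],crop[0]:crop[2]]
    if scale!=1: im=cv2.resize(im,None,fx=scale,fy=scale,interpolation=cv2.INTER_CUBIC)
    cv2.imwrite('pics/'+name,im)
def proj(cam,X):
    c=viewer.camera_info(cam);p=np.array(c['camera_matrix'])@(np.array(c['R'])@np.array(X,float)+np.array(c['t']));return p[:2]/p[2]
def pin(name,cam):
    c=viewer.camera_info(cam);R=np.array(c['R']);t=np.array(c['t'])
    return [(round(d['confidence'],2),(R.T@(np.array(d['at'])-t)).round(1)) for d in viewer.pinpoint(name,cam)]
def tri(ps,cams):
    A=[]
    for p,c in zip(ps,cams):
        i=viewer.camera_info(c);P=np.array(i['camera_matrix'])@np.c_[i['R'],i['t']]
        A+=[p[0]*P[2]-P[0],p[1]*P[2]-P[1]]
    v=np.linalg.svd(np.array(A))[2][-1];return v[:3]/v[3]
def onz(p,cam,z):
    i=viewer.camera_info(cam);R=np.array(i['R']);C=-R.T@i['t'];d=R.T@np.linalg.solve(i['camera_matrix'],[p[0],p[1],1]);return C+d*(z-C[2])/d[2]
E
python3 - <<'E'
from h import *
a=viewer.read_camera('top');b=viewer.read_camera('side')
cv2.imwrite('pics/t0.png',a[:,:,::-1]);cv2.imwrite('pics/s0.png',b[:,:,::-1])
for c in('top','side'):
    i=viewer.camera_info(c);print(c,(-np.array(i['R']).T@i['t']).round(),np.array(i['R'])[2].round(2),i['camera_matrix'][0][0])
    for n in('gauge_knob','gauge_foot','lever_pad','bore_mouth','stand_seat','solvent_bottle','blank_flange','wrench'):print(n,pin(n,c))
print(robot.observe())
E
```

```text
pics
top [ 404.   -0. 1452.] [ 0.14 -0.   -0.99] 466.20922680466174
gauge_knob [(0.63, array([ 386.1, -117.5,  140.9])), (0.44, array([ 581.4, -159. ,  236.8]))]
gauge_foot [(0.69, array([ 382. , -117.9,   -1.9])), (0.63, array([ 579.5, -157.5,   99.3]))]
lever_pad [(0.48, array([452.2, -85.8,  62.4])), (0.43, array([584.4, -88.8, 164.3]))]
bore_mouth [(0.71, array([563.7, 179.2,  96.6])), (0.17, array([ 579. , -168.3,   98.8]))]
stand_seat [(0.81, array([ 580.4, -167.3,   97. ])), (0.71, array([ 790.1, -273.8,  103. ])), (0.33, array([405.3, 437.3,  -3.1]))]
solvent_bottle [(0.69, array([ 499.7, -479.7,   -1.5]))]
blank_flange [(0.97, array([408. , 440.5,  -3.2]))]
wrench [(0.89, array([778.6, -26.2,   3.1]))]
side [214. 993. 999.] [ 0.28 -0.73 -0.63] 414.44280976617455
gauge_knob [(0.47, array([ 581.7, -162.9,  236.7])), (0.42, array([ 384. , -118.6,  144.1]))]
gauge_foot [(0.96, array([ 384.9, -121.6,   -0. ])), (0.7, array([ 576.3, -163.5,   99.3])), (0.48, array([565.3, 179.6, 100.2]))]
lever_pad [(0.61, array([587.8, -92.9, 164. ])), (0.37, array([774.4, -27.2,   2.1]))]
bore_m
[... 435 characters left out ...]
9, -0.01157905,  1.60271834,  0.00603453,
        1.0713876 , -0.0563057 ]), 'joint_velocities': array([-3.35807289e-04,  9.14952089e-04,  2.65886776e-05,  2.07713958e-03,
        1.61904933e-05,  2.43570488e-04, -2.27865199e-03]), 'joint_torque': array([ 1.20941848e-03, -5.20398188e+01, -1.24009716e-02, -2.44053054e+01,
       -5.68300195e-02,  1.10825794e-02,  1.48259670e-05]), 'tcp_pos': array([ 240.89773752, -603.71592107,  214.5961296 ]), 'tcp_rot': array([ 3.08509363e+00,  5.92827349e-01, -1.06665545e-04]), 'contact_force': array([ 0.98324811,  0.1361361 , -0.14518507]), 'wrist_torque': array([-0.01792629,  0.01067987,  0.01494513]), 'grip_force': 0.0, 'grip_width': 0.9978103694786893}
```

View pics/t0.png

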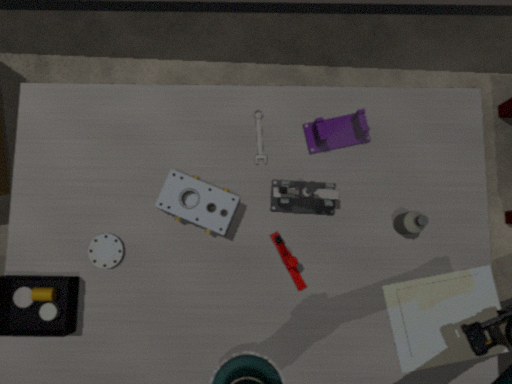

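View pics/s0.png

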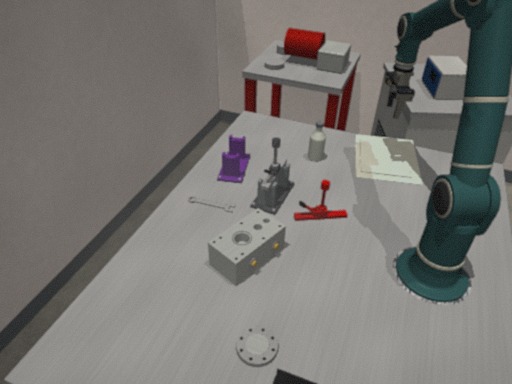

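```bash
cat > e.py <<'E'
from h import *
a=viewer.read_camera('top')[:,:,::-1];b=viewer.read_camera('side')[:,:,::-1]
r=lambda im,x0,y0,w,h,s:cv2.resize(im[y0:y0+h,x0:x0+w],None,fx=s,fy=s,interpolation=cv2.INTER_CUBIC)
A=cv2.convertScaleAbs(r(a,260,165,90,60,5),alpha=1.5);B=cv2.convertScaleAbs(r(b,235,130,70,90,5)[:450],alpha=1.5)
C=np.zeros((600,800,3),np.uint8);C[:300,:450]=A;C[:450,450:800]=B;C[300:600,:450]=cv2.convertScaleAbs(r(a,150,165,90,60,5),alpha=1.3)
cv2.imwrite('pics/c1.png',C)
for n in('gauge_knob','bore_mouth','stand_seat','lever_pad','gauge_foot'):
  for c in('top','side'):
    for d in viewer.silhouettes(n,c):
        m=d['mask'].astype(np.uint8);ys,xs=np.nonzero(m)
        print(n,c,round(d['confidence'],2),m.sum(),xs.mean().round(1),ys.mean().round(1),cv2.minAreaRect(np.c_[xs,ys].astype(np.float32)))
E
python3 e.py
```

```text
gauge_knob side 0.58 136 275.6 147.0 ((276.0, 150.0), (26.0, 8.0), 90.0)
gauge_knob side 0.54 192 324.5 190.4 ((325.4709777832031, 192.55111694335938), (10.038737297058105, 27.33059310913086), 3.012787342071533)
bore_mouth top 0.71 3111 198.3 202.4 ((197.70664978027344, 202.69955444335938), (77.34532928466797, 47.150909423828125), 22.750978469848633)
bore_mouth top 0.32 141 311.2 186.7 ((311.0, 187.00001525878906), (11.31370735168457, 14.142135620117188), 45.0)
bore_mouth side 0.63 3606 246.4 245.4 ((247.08001708984375, 244.4400177001953), (51.20000457763672, 82.80000305175781), 53.13010025024414)
stand_seat top 0.94 2030 336.9 132.1 ((336.92095947265625, 131.40025329589844), (34.394248962402344, 64.60018157958984), 78.17850494384766)
stand_seat top 0.72 1234 302.9 200.3 ((303.2490234375, 197.0155792236328), (64.1248779296875, 31.937685012817383), 3.5763344764709473)
stand_seat side 0.75 1045 274.0 192.4 ((273.4906005859375, 187.2169952392578), (33.120849609375, 54.68339157104492), 29.05460548400879)
stand_seat side 0.63 1046 234.4 160.5 ((235.1709442138672, 158.94793701171875), (26.99344825744629, 48.66799545288086), 12.804265975952148)
lever_pad side 0.63 58 305.8 205.6 ((306.02703857421875, 206.16213989257812), (14.647202491760254, 4.417410373687744), 35.53767776489258)
gauge_foot top 0.83 601 289.1 261.5 ((290.1999816894531, 260.4000244140625), (61.71547317504883, 13.416406631469727), 63.43495178222656)
gauge_foot top 0.61 741 306.0 192.0 ((306.0, 190.5), (17.0, 64.0), 90.0)
gauge_foot side 0.91 493 273.9 165.8 ((275.9314880371094, 164.15066528320312), (18.632829666137695, 53.36650466918945), 13.13402271270752)
gauge_foot side 0.76 655 319.8 208.2 ((316.0415344238281, 207.57786560058594), (42.117645263671875, 46.94117736816406), 61.927513122558594)
```

View pics/c1.png

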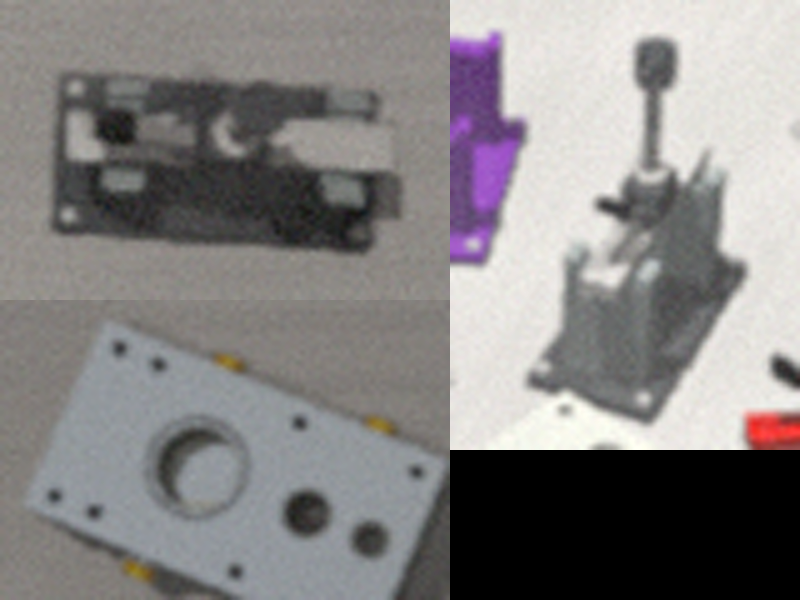

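```bash
python3 - <<'E'
from h import *
f=lambda x,y,ox,oy:(ox+x/5-.4,oy+y/5-.4)
T=lambda x,y,z:onz(f(x,y,260,165),'top',z)
Bk=lambda x,y:onz(f(x,y-300,150,165),'top',100)
k=tri([f(245,131,260,165),f(205,62,235,130)],['top','side']);print('knob',k)
def ang(a,b): d=b-a;return np.degrees(np.arctan2(-d[0],d[1])).round(1)
l,r=T(67,134,116),T(395,147,116);print('bridge',l,r,np.linalg.norm(l-r),(l+r)/2,ang(r,l))
L,R=T(123.5,136,110),T(347,145,110);print('stand',L,R,(L+R)/2,ang(R,L))
b,p1,p2=Bk(200,468),Bk(306,512),Bk(370,540);print('bore',b,p1,p2,ang(p2,b))
c=[Bk(110,322),Bk(28,505),Bk(447,457),Bk(395,600)];print(c,ang(c[2],c[0]))
for q in([581,-161,237],):print(proj('top',q),proj('side',q))
print(tri([(190.2,198.3),(242,238)],['top','side']),proj('side',b))
print(kin.ik([581,-161,218],[3.14159,0,0]))
E
```

```text
knob [ 572.40476284 -152.9499431   247.40044203]
bridge [583.493511   -67.59850268 116.        ] [ 578.06956408 -257.22539328  116.        ] 189.70444601289483 [ 580.78153754 -162.41194798  116.        ] -1.6
stand [ 583.50196653 -100.72483668  110.        ] [ 579.70641113 -230.51650265  110.        ] [ 581.60418883 -165.62066966  110.        ] -1.7
bore [562.84982109 174.96645213 100.        ] [537.76152062 112.50675129 100.        ] [521.84073604  74.93475973 100.        ] -22.3
[array([648.80176175, 230.49795779, 100.        ]), array([540.0239628 , 274.46861588, 100.        ]), array([570.95647233,  30.87812422, 100.        ]), array([487.17047919,  59.7913659 , 100.        ])] -21.3
[310.79077195 186.63943503] [275.31054302 143.15200284]
[562.87355226 173.56043799  97.17542588] [241.81087486 237.6465956 ]
[ 0.37003144  0.39764047 -0.20088977  1.70949833  0.08954424  1.04340265
 -1.43150881]
```

```bash
cat >> h.py <<'E'
from scipy.spatial.transform import Rotation as Ro
def rv(deg,flip=0):
    c,s=np.cos(np.radians(deg)),np.sin(np.radians(deg));g=-1 if flip else 1
    return Ro.from_matrix(np.array([[-s*g,c*g,0],[c*g,s*g,0],[0,0,-1]])).as_rotvec()
def fz(): return robot.observe()['contact_force'].round(2)
G=np.array([581.3,-161.7,218.]);YG=-1.7
B=np.array([563.5,176.,0]);YB=-22.
E
python3 - <<'E'
from h import *
for f in (0,1):
  for p,y in((G,YG),(G+[0,0,100],YG),([563,176,300],YB),([563,176,160],YB),([563+31,176+76,135],YB)):
    q=kin.ik(p,rv(y,f));print(f,None if q is None else q.round(2))
E
```

```text
0 [ 0.59  0.44 -0.49  1.69  0.23  1.07 -0.  ]
0 [ 0.59  0.35 -0.48  1.57  0.17  1.26  0.05]
0 [ 0.34  0.46 -0.95  1.61  0.39  1.27 -1.07]
0 [ 0.28  0.61 -0.88  1.76  0.54  1.03 -1.18]
0 [ 0.18  0.77 -0.96  1.64  0.69  1.11 -1.35]
1 [ 0.14  0.38  0.1   1.72 -0.04  1.04 -2.92]
1 [-0.68  0.6   1.36  1.65 -0.6   1.38 -2.41]
1 [ 0.51  0.66 -1.32  1.6   0.65  1.39  1.88]
1 [ 0.49  0.89 -1.33  1.75  0.91  1.27  1.69]
1 [ 0.33  1.02 -1.33  1.63  1.02  1.34  1.59]
```

```bash
python3 - <<'E'
from h import *
o=robot.observe();print(o['t'])
robot.servo_line(o['tcp_pos']+[0,60,130],feed=200)
robot.movep(G+[0,0,80],rv(YG));print(robot.observe()['t'])
robot.servo_line(G,feed=100);print(robot.observe()['t'],fz())
grip(0.0,40);o=robot.observe();print(o['t'],o['grip_width']*92,o['grip_force'],fz(),o['tcp_pos'])
save('side','g1.png',(200,80,360,200),5)
E
```

```text
1.5
4.2333
5.1833 [ 1.55 -0.3  -0.16]
6.15 29.18326696516202 39.99993324279785 [0.41 0.21 0.75] [ 581.34771527 -161.69082917  217.99449282]
```

View pics/g1.png

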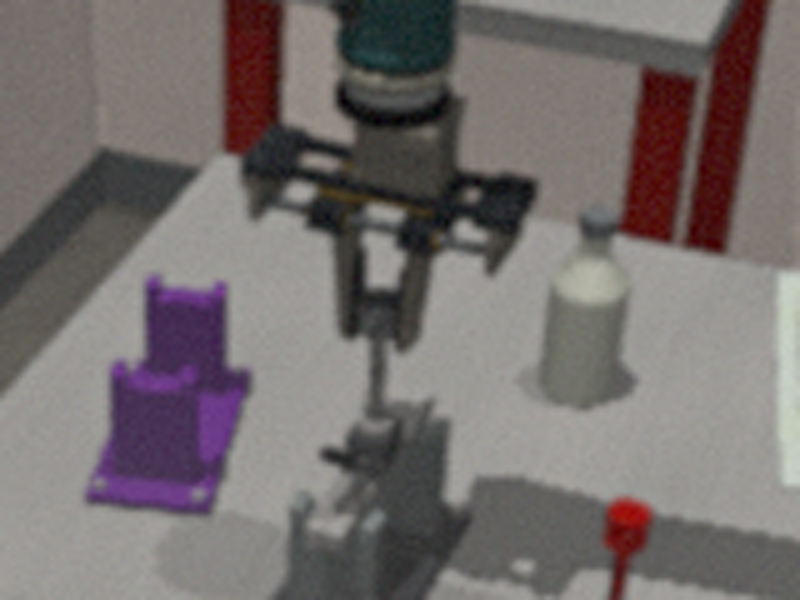

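```bash
python3 - <<'E'
from h import *
for dz in (20,62):
    robot.servo_line(G+[0,0,dz],feed=70);print(dz,fz(),robot.observe()['grip_width']*92)
P=np.array([B[0],B[1],280.])
robot.servo_line(P,feed=130,rotation=rv(YB))
robot.hold(.2);o=robot.observe();print(o['t'],fz(),o['grip_width']*92,o['tcp_pos'],(Ro.from_rotvec(o['tcp_rot']).as_matrix()[:,1]).round(3))
save('side','g2.png',(160,120,340,300),3.3);save('top','g3.png')
for c in('top','side'):
    for n in('gauge_knob','gauge_foot','gauge_tip','lever_pad'):print(c,n,pin(n,c))
E
```

```text
20 [ 0.73 -0.29 -8.33] 28.939144732487033
62 [ 0.64  0.36 -7.74] 29.403673728989727
10.3333 [ 0.23  0.07 -6.3 ] 29.34391612880304 [563.56965832 175.74817371 280.01496756] [ 0.927 -0.375  0.   ]
top gauge_knob [(0.63, array([ 385.3, -115.8,  144.1])), (0.51, array([ 582.1, -168.5,   96.3]))]
top gauge_foot [(0.95, array([ 384.3, -117.9,    1. ])), (0.68, array([557.5, 179.8, 150.3]))]
top gauge_tip [(0.56, array([557.7, 183.5, 155.8]))]
top lever_pad [(0.5, array([450.3, -85.7,  62. ]))]
side gauge_knob [(0.55, array([565.7, 173.6, 300.4]))]
side gauge_foot [(0.72, array([ 383.3, -119.7,    0.7])), (0.6, array([558.8, 175.2, 153.1]))]
side gauge_tip []
side lever_pad [(0.64, array([595.4, 237.3, 222.2])), (0.63, array([449.4, -87.7,  66.9]))]
```

View pics/g2.png

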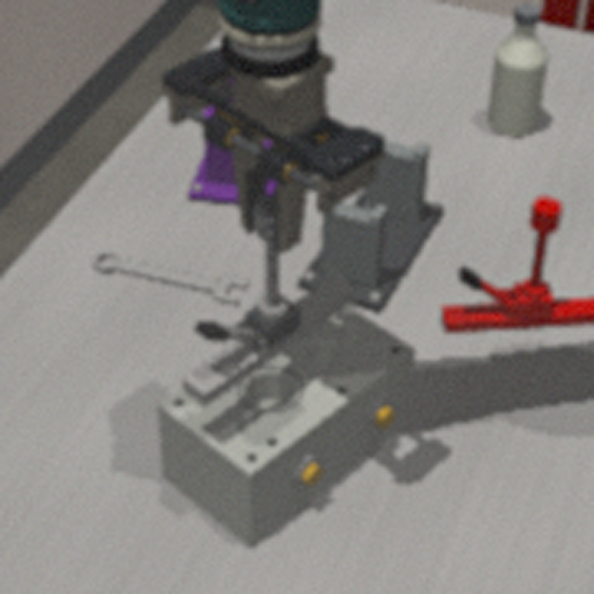

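```bash
python3 - <<'E'
from h import *
P=robot.observe()['tcp_pos'].copy();P[:2]=B[:2]
P[2]=236;robot.servo_line(P,feed=60);print(robot.observe()['t'],fz())
log=[]
while P[2]>155:
    P[2]-=1.0;robot.servo_line(P,feed=15);o=robot.observe();f=o['contact_force'][2];log.append((round(P[2]),round(f,1)))
    if f>9: break
print(log);print(o['t'],o['tcp_pos'],o['contact_force'],o['wrist_torque'])
E
```

```text
11.7167 [ 0.71  0.01 -6.59]
[(235, np.float64(-6.4)), (234, np.float64(-6.4)), (233, np.float64(-6.9)), (232, np.float64(-6.7)), (231, np.float64(-7.2)), (230, np.float64(-6.8)), (229, np.float64(-5.8)), (228, np.float64(-7.3)), (227, np.float64(-7.4)), (226, np.float64(-6.3)), (225, np.float64(-6.2)), (224, np.float64(-1.6)), (223, np.float64(2.0)), (222, np.float64(2.3)), (221, np.float64(1.0)), (220, np.float64(0.4)), (219, np.float64(-0.4)), (218, np.float64(0.4)), (217, np.float64(-0.1)), (216, np.float64(0.3)), (215, np.float64(-0.3)), (214, np.float64(0.2)), (213, np.float64(0.3)), (212, np.float64(1.1)), (211, np.float64(0.1)), (210, np.float64(0.0)), (209, np.float64(0.7)), (208, np.float64(-1.1)), (207, np.float64(-0.3)), (206, np.float64(-0.0)), (205, np.float64(-0.2)), (204, np.float64(0.3)), (203, np.float64(0.6)), (202, np.float64(1.2)), (201, np.float64(0.3)), (200, np.float64(0.3)), (199, np.float64(-0.1)), (198, np.float64(0.6)), (197, np.float64(0.4)), (196, np.float64(1.2)), (195, np.float64(0.9)), (194, np.float64(0.3)), (193, np.float64(0.7)), (192, np.float64(0.3)), (191, np.float64(-0.3)), (190, np.float64(0.6)), (189, np.float64(-0.6)), (188, np.float64(0.1)), (187, np.float64(0.5)), (186, np.float64(0.6)), (185, np.float64(2.2)), (184, np.float64(7.7)), (183, np.float64(13.0))]
24.9667 [564.09251543 176.67540267 185.10953572] [-4.90483161 -4.32044912 12.97563294] [-1.17480357  1.13705446  0.00254817]
```

```bash
python3 - <<'E'
from h import *
robot.hold(1.3);print(fz())
P=np.array([B[0],B[1],184.2]);robot.servo_line(P,feed=15);print(fz(),robot.observe()['tcp_pos'])
grip(.75);print(fz())
P[2]=265;robot.servo_line(P,feed=150);print(robot.observe()['t'],fz())
P[1]-=200;P[2]=300;robot.servo_line(P,feed=250);print(robot.observe()['t'])
for c in('top','side'):
    for n in('gauge_knob','gauge_foot','lever_pad'):print(c,n,pin(n,c) if viewer.read_camera(c) is not None else 0)
a=viewer.read_camera('top')[165:245,140:260,::-1];b=viewer.read_camera('side')[170:290,190:300,::-1]
C=np.zeros((480,800,3),np.uint8);C[:240,:360]=cv2.resize(a,(360,240),interpolation=2);C[:480,360:800]=cv2.resize(b,(440,480),interpolation=2)
cv2.imwrite('pics/p1.png',C)
E
```

```text
[-3.87 -5.56 13.06]
[-1.89 -3.43  7.2 ] [563.87454905 176.75278089 185.16171503]
[ 0.29 -0.56  0.56]
27.9333 [ 0.16 -0.51  0.54]
28.8917
top gauge_knob [(0.47, array([564. , 178.6, 203.9])), (0.43, array([408.5, 440.1,  -5.7]))]
top gauge_foot [(0.76, array([561.8, 182.9, 102.1]))]
top lever_pad [(0.7, array([592.1, 242.8, 159.3]))]
side gauge_knob [(0.56, array([ 383.4, -118.6,  143.6])), (0.52, array([564. , 175. , 206.7]))]
side gauge_foot [(0.93, array([ 385.9, -120.8,    0.9])), (0.79, array([556.9, 173.6,  98.5]))]
side lever_pad [(0.58, array([588.5, 240.5, 165.8])), (0.38, array([449.9, -85.9,  66.3]))]
```

View pics/p1.png

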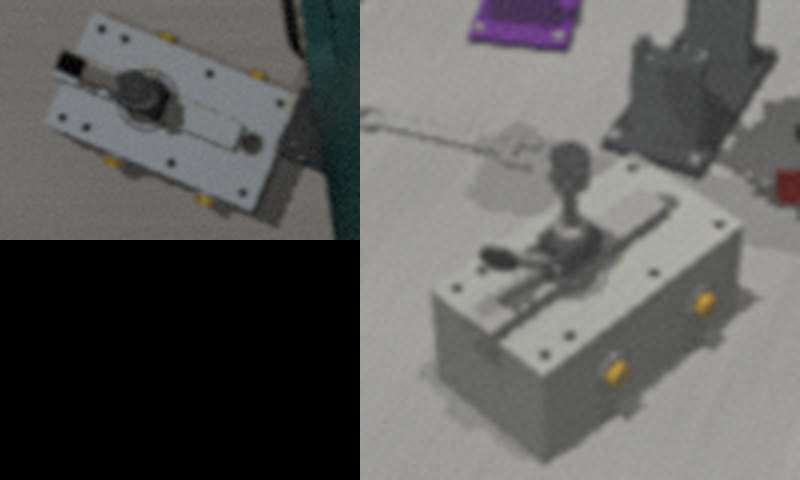

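```bash
python3 - <<'E'
from h import *
u=np.array([.3746,.927,0])
P=np.array([563.7,176.6,250])+79*u
robot.servo_line(P,feed=250,rotation=rv(YB));grip(0.0)
P[2]=178;robot.servo_line(P,feed=100);print(robot.observe()['t'],fz(),P)
log=[]
while P[2]>130:
    P[2]-=1.5;robot.servo_line(P,feed=20);o=robot.observe();f=o['contact_force'][2];log.append((P[2],round(float(f),1),round(float(o['tcp_pos'][2]),1)))
    if f>14 and P[2]<139: break
    if f>25: break
print(log,o['t'])
robot.hold(.2);P[2]=180;robot.servo_line(P,feed=100)
P+=[0,0,90];robot.servo_line(P,feed=150)
P[:2]=[563,-24];robot.servo_line(P,feed=250);print(robot.observe()['t'])
for c in('top','side'):
    viewer.read_camera(c)
    for n in('gauge_knob','gauge_foot','lever_pad'):print(c,n,pin(n,c))
a=viewer.read_camera('top')[165:245,140:260,::-1];b=viewer.read_camera('side')[170:290,190:300,::-1]
C=np.zeros((480,800,3),np.uint8);C[:240,:360]=cv2.resize(a,(360,240),interpolation=2);C[:480,360:800]=cv2.resize(b,(440,480),interpolation=2)
cv2.imwrite('pics/p2.png',C)
E
```

```text
32.7833 [-0.25 -1.31 -0.11] [593.2934 249.833  178.    ]
[(np.float64(176.5), 0.4, 176.9), (np.float64(175.0), 1.8, 175.5), (np.float64(173.5), 5.3, 174.3), (np.float64(172.0), 6.0, 173.1), (np.float64(170.5), 5.9, 172.0), (np.float64(169.0), 6.7, 170.8), (np.float64(167.5), 7.4, 169.4), (np.float64(166.0), 6.3, 167.6), (np.float64(164.5), 5.6, 165.9), (np.float64(163.0), 5.2, 164.1), (np.float64(161.5), 5.0, 162.4), (np.float64(160.0), 3.8, 160.5), (np.float64(158.5), 4.2, 158.5), (np.float64(157.0), 3.8, 156.8), (np.float64(155.5), 3.4, 155.1), (np.float64(154.0), 2.5, 153.5), (np.float64(152.5), 2.9, 152.1), (np.float64(151.0), 1.4, 150.7), (np.float64(149.5), 1.8, 149.4), (np.float64(148.0), 2.4, 147.9), (np.float64(146.5), 1.5, 146.4), (np.float64(145.0), 2.2, 144.9), (np.float64(143.5), 2.0, 143.4), (np.float64(142.0), 2.0, 141.9), (np.float64(140.5), 2.5, 140.4), (np.float64(139.0), 2.6, 138.8), (np.float64(137.5), 2.4, 137.3), (np.float64(136.0), 2.5, 135.9), (np.float64(134.5), 10.4, 135.7), (np.float64(133.0), 16.3, 135.5)] 40.2833
43.1
top gauge_knob []
top gauge_foot [(0.95, array([560. , 182.7,  99.3]))]
top lever_pad [(0.57, array([595.1, 255.2, 125.6]))]
side gauge_knob [(0.62, array([ 382.3, -117.1,  143.5])), (0.43, array([562. , 176.3, 205.7]))]
side gauge_foot [(0.77, array([ 387.3, -121.6,   -2.8])), (0.74, array([558.7, 173.5,  97.5]))]
side lever_pad [(0.69, array([595.6, 251.6, 132.7])), (0.54, array([449.2, -86.5,  65.5])), (0.33, array([562.3, 176.9,  99. ]))]
```

View pics/p2.png

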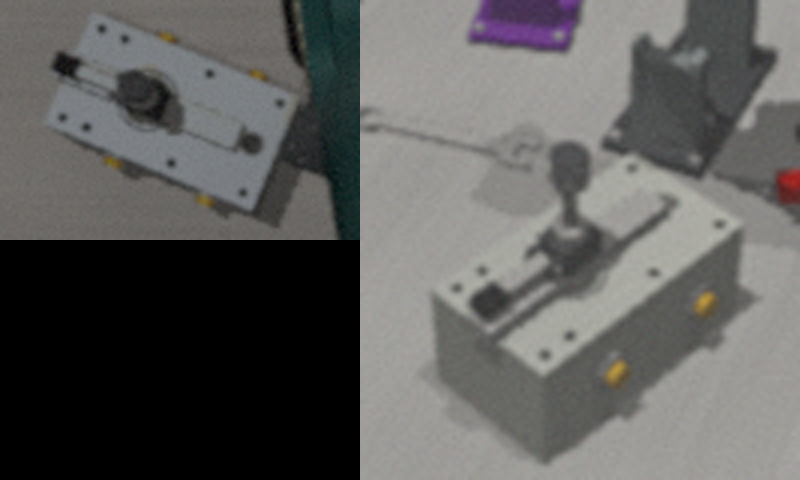

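```bash
python3 - <<'E'
from h import *
P=np.array([B[0],B[1],265.])
grip(.75);robot.servo_line(P,feed=250)
P[2]=185.2;robot.servo_line(P,feed=90);print(robot.observe()['t'],fz())
grip(0.0,45);o=robot.observe();print(o['t'],o['grip_width']*92,fz())
P[2]=265;robot.servo_line(P,feed=70);print(robot.observe()['t'],fz())
Q=G.copy();Q[2]=265;robot.servo_line(Q,feed=140,rotation=rv(YG));o=robot.observe();print(o['t'],fz(),o['grip_width']*92)
for n in('gauge_knob','gauge_foot','lever_pad'):
    viewer.read_camera('side') if n=='gauge_knob' else 0;print(pin(n,'side'))
save('side','g4.png',(215,90,335,230),4)
E
```

```text
46.6667 [ 0.12  0.16 -0.09]
47.35 28.793919821831047 [ 0.15  0.29 -0.36]
48.6417 [-0.56 -0.36 -7.36]
51.2083 [-0.81  0.69 -6.96] 29.19936128844851
[(0.67, array([ 582.2, -161.1,  284.4])), (0.43, array([ 380.3, -115.4,  143.7]))]
[(0.72, array([ 578.1, -159.5,  178.6])), (0.68, array([ 383.4, -121.3,    1. ]))]
[(0.59, array([587.2, -79.3, 213.1])), (0.57, array([449.5, -89. ,  65.1]))]
```

View pics/g4.png

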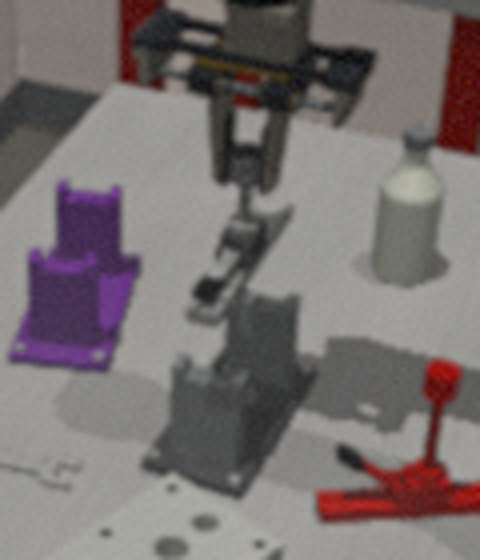

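```bash
python3 - <<'E'
from h import *
Q=G.copy();Q[2]=192;robot.servo_line(Q,feed=60);print(robot.observe()['t'],fz())
log=[]
while Q[2]>182:
    Q[2]-=1;robot.servo_line(Q,feed=15);o=robot.observe();f=o['contact_force'][2];log.append((Q[2],round(float(f),1)))
    if f>-0.5: break
print(log,o['t'],o['contact_force'])
if f>-2:
    grip(.75);Q[2]=275;robot.servo_line(Q,feed=120);print(robot.observe()['t'],fz())
    Q[1]-=150;robot.servo_line(Q,feed=250);print(robot.observe()['t'])
    for n in('gauge_knob','gauge_foot','lever_pad'):
        viewer.read_camera('side') if n=='gauge_knob' else 0;print(pin(n,'side'))
    save('side','g5.png',(215,110,335,250),4)
E
```

```text
52.825 [-0.03 -0.22 -6.8 ]
[(np.float64(191.0), -7.6), (np.float64(190.0), -7.9), (np.float64(189.0), -7.5), (np.float64(188.0), -6.6), (np.float64(187.0), -7.0), (np.float64(186.0), -7.0), (np.float64(185.0), -3.3), (np.float64(184.0), 2.7)] 54.825 [-2.86488759 -0.31911532  2.68785085]
56.4583 [ 0.37 -0.16 -0.68]
57.2083
[(0.65, array([ 583.6, -164.2,  203.1])), (0.52, array([ 384. , -117.3,  144.8]))]
[(0.97, array([ 578.7, -163.3,   96.3])), (0.78, array([ 385.6, -119. ,   -1.3]))]
[(0.5, array([587.1, -81.8, 129.9])), (0.39, array([447.7, -86.4,  66.4]))]
```

View pics/g5.png

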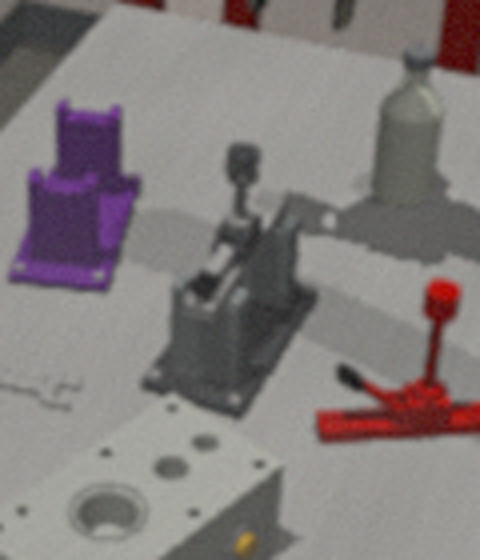

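The gauge sits upright in both notches at crop (235,235), with its lever flat. The knob stands 203 mm high, the same as when it was pressed on the block.

```bash
python3 -c "
from h import *
print(robot.job_done())"
```

```text
the job is handed in; nothing more can be done
None
```

I handed the job in at about 57 s of the 69 s. The gauge is back upright in both notches of its stand with the lever flat and locked, after bottoming out about 38 mm below the block's face. As far as the cameras can tell (a few mm), the reading is unchanged.

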